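# Rebuild two belt tensioners

### The job

Put the two belt tensioners back together: over each upright stud slide first the thrust bearing that fits it, down flat onto the shoulder, and then the idler pulley with the same bore, hub up, so that it rests on the bearing. Do not shift the two tins or the pliers.

Things in the scene. Friction and masses are not known exactly. Their poses are not given: they have to be found in the camera images.
- slim_bracket: Green cast foot, 76x106x12 mm (70 mm disc, two ears along its y), fixed on the bench. Its boss, 42 mm wide, rises to a flat shoulder 24 mm above the origin; from it a bright steel stud 16 mm thick stands upright, cylindrical up to 58 mm, then tapering to 8 mm at its end at 70 mm. Origin: on the stud axis, at the bench surface; z up. Takes the parts with 19 mm bore.
- thick_bracket: Grey cast foot, 76x106x12 mm (70 mm disc, two ears along its y), fixed on the bench. Its boss, 54 mm wide, rises to a flat shoulder 24 mm above the origin; from it a bright steel stud 27 mm thick stands upright, cylindrical up to 58 mm, then tapering to 14 mm at its end at 70 mm. Origin: on the stud axis, at the bench surface; z up. Takes the parts with 30 mm bore.
- small_bearing: Steel thrust ball bearing, a flat ring with a brass cage at its side: 40 mm outside, bore 19 mm, 11 mm high, lying flat. Origin: centre of its underside; z up along its axis. Grip it across the outside. Fits the slim (16 mm) stud.
- large_bearing: Steel thrust ball bearing, a flat ring with a brass cage at its side: 52 mm outside, bore 30 mm, 11 mm high, lying flat. Origin: centre of its underside; z up along its axis. Grip it across the outside. Fits the thick (27 mm) stud.
- dark_pulley: Dark steel V-belt idler pulley, lying hub up: grooved rim 72 mm outside and 14 mm high, on it a round hub 34 mm outside with upright sides, 12 mm high (26 mm in all); bore 19 mm, bronze-lined, right through. Origin: centre of its underside; z up along its axis. Grip it across the hub. Fits the slim (16 mm) stud.
- bright_pulley: Bright aluminium V-belt idler pulley, lying hub up: grooved rim 68 mm outside and 14 mm high, on it a round hub 45 mm outside with upright sides, 12 mm high (26 mm in all); bore 30 mm, bronze-lined, right through. Origin: centre of its underside; z up along its axis. Grip it across the hub. Fits the thick (27 mm) stud.
- nut_tin: Bystander: round grey tin of nuts, 74 mm wide, 45 mm high. Origin: centre of its underside.
- grease_tin: Bystander: round open blue grease tin, 62 mm wide, 50 mm high. Origin: centre of its underside.
- pliers: Bystander: combination pliers lying flat, 170 mm long (along its own y), 51 mm wide, 11 mm high. Origin: its middle, at the bench surface.
Not all that is in view belongs to the job. What is shaped like the bright_pulley but red is not meant.

How it is judged:
At the end, for the whole second after the job is handed in: On each stud its own bearing and pulley: origins within 6 mm of the stud axis, bearing 24 and pulley 35 mm above the foot origin (within 3 mm), hub up, level within 0.08 rad, at rest; tins and pliers within 30 mm of their starts (horizontal distance between each of small_bearing, dark_pulley and slim_bracket below 0.006 m and z of small_bearing in the frame of slim_bracket between 0.021 and 0.027 m and angle between each of small_bearing, dark_pulley, large_bearing, bright_pulley's own z axis and vertical below 0.08 rad and linear speed of each of small_bearing, dark_pulley, large_bearing, bright_pulley below 0.02 m/s and angular speed of each of small_bearing, dark_pulley, large_bearing, bright_pulley below 0.2 rad/s and z of dark_pulley in the frame of slim_bracket between 0.032 and 0.038 m and horizontal distance between each of large_bearing, bright_pulley and thick_bracket below 0.006 m and z of large_bearing in the frame of thick_bracket between 0.021 and 0.027 m and z of bright_pulley in the frame of thick_bracket between 0.032 and 0.038 m and distance of each of nut_tin, grease_tin, pliers from where it was at the start of the episode below 0.03 m); the robot touches nothing.
It fails at once if a tin or the pliers were shifted by more than 30 mm, or a tin was tipped (distance of any of nut_tin, grease_tin, pliers from where it was at the start of the episode above 0.03 m or angle between any of nut_tin, grease_tin's own z axis and vertical above 0.3 rad).
It also fails if it takes over 96 s, if anything falls off the work surface, if the arm or the gripper's body presses on something with over 40 N, if the wrist force passes 120 N, or if a joint passes its speed limit or range.

### The arm

A 7-joint arm with a two-finger parallel gripper is mounted at the origin on a cart in front of the work surface, level with it; the furniture and walls round the work are solid. World frame = base frame: x ahead of the robot, y to its left, z up, the work surface at z = 0. Lengths are in m, angles in rad, forces in N, time in s.
With the tool pointing down it reaches from about 0.4 to 0.85 m from the base axis. Payload 6.9 kg.
Tool frame: the origin (TCP) lies at the very end of the fingers, on their centre line; the grasp point (between the pads) lies 19 mm behind it; z points along the fingers, y is the line along which they close (so a half turn about z gives the same grasp; the last joint's range is limited). The gripper opens to 85 mm and grips with 20 to 120 N. Pads are 22 mm wide; open, the fingers measure 114 mm over their backs; the gripper's body (76 mm by 85 mm) begins 54 mm behind the grasp point. The pads swing forward as they close: fully open they stand 13 mm farther back than shut.
Start: joints at [-1.222, 0.507, -0.238, 1.5, 0.126, 1.149, -0.155], TCP at [0.15, 0.607, 0.231] pointing down, gripper open.
Joint ranges: [-3.08, 3.08], [-0.24, 2.05], [-1.43, 1.35], [0, 2.5], [-1.52, 4.66], [0.17, 1.96], [-2.89, 2.89]. Speed limits (rad/s): [2.39, 2.39, 3.14, 3.14, 3.14, 3.14, 3.14].

### API

Orientations are given as [roll, pitch, yaw] about the fixed x, y, z axes, in that order (R = Rz(yaw) Ry(pitch) Rx(roll)).
In Python, from workcell import get_obs, capture, order gives the robot as it stands.
- The arm moves only by the tool move_arm, never from a script. Its argument "motion" is one flat list of numbers, 7 for each row, row after row: the finger opening in m, from 0 to 0.0854, then the shift along the tool's x, y, z in m, then the turn, a rotation vector about the tool's x, y, z in rad. In form: [fingers, x, y, z, ax, ay, az, fingers, x, y, z, ax, ay, az, ...]. A call has 1 to 20 rows; each row is the pose to reach, as a shift and turn from the pose commanded when the call began, along the tool's axes at that moment; what a row does not reach only later rows make up. A row lasts 1/12 s, in which the tool goes at most 41.7 mm and 7.16 degrees, less where a joint would pass 70% of its speed; a pose out of reach is approached as far as the arm can. A call with a gripper value outside its range is refused whole. The fingers move at their own pace and stop on an object; the grip force is fixed at half the most. Time passes only in rows, so rows that repeat a pose let the fingers close. It gives the time, the measured TCP pose, the force, the opening and the grip force at its end, in the units of the state.
- get_obs(): the state, without advancing time (a new reading comes with each control period).
- capture(name): name is "scene" or "top"; returns a dict with "pixels" (400x640x3 uint8, red, green, blue), "depth" (400x640 float32, m along the optical axis (not along the pixel's ray), 0 where there is no reading), "fovy" (degrees; the focal length in pixels is half the picture's height over the tangent of half this angle, whatever the lens; pixels are square), "cx", "cy" (the principal point, pixels), "rvec" (rotation vector, rad) and "tvec" (3), from world to camera coordinates, as OpenCV has them. Camera axes: x right, y down, z forward; pixel columns grow to the right and rows downward; lengths in m; the calibration is good to about 2 mm. A picture is of the moment at which its call begins.
- order.sign_off(): hands the job in; it is judged then, once.
The state is a dict: "time": time; "q": joint angles; "qvel": joint speeds; "joint_torque": joint torques, N m; "tcp_pos": TCP position; "orientation": TCP orientation; "ft_force": force on the tool from outside, world axes, zero at the start; "torque": the same for the moment, N m; "gripper_width": opening from 0.0 (shut) to 1.0 (fully open); "grip_force": force on a finger pad.
Only numpy, scipy, OpenCV 4.12 (cv2) and the standard library are available. Lean on these libraries where they do the work, as an engineer would, in place of code of your own. Each camera call takes 0.05 s, during which the arm holds its last target. There are 200 camera calls.

## Working session

There is one attempt and no reset: what is moved stays moved. The work goes in short steps, Python scripts to look and compute and a tool call to move; the robot and the scene stay as the last step left them, time stands still between calls to the robot, and variables do not carry over. Pictures are saved under pics/ and viewed, at most 14 in all, crops included, and the job is handed in when it is done.

Besides the shell and the picture viewer there is one more tool, called as a command line: name --argument value ..., lists and objects as JSON in quotes. move_arm: Moves the arm, as the interface text tells. Its arguments: {"type":"object","properties":{"motion":{"type":"array","items":{"type":"number"}}},"required":["motion"]}

```bash
mkdir -p pics
cat > h.py <<'E'
import numpy as np,cv2
from workcell import get_obs,capture,order
def cam(n):
    c=capture(n); p=c["pixels"]; f=p.shape[0]/2/np.tan(np.radians(c["fovy"])/2)
    R=cv2.Rodrigues(np.array(c["rvec"],float))[0]; t=np.array(c["tvec"],float).ravel()
    c.update(f=f,R=R,t=t,o=-R.T@t); return c
def onplane(c,u,v,z):
    d=c["R"].T@np.array([(u-c["cx"])/c["f"],(v-c["cy"])/c["f"],1]); return c["o"]+d*(z-c["o"][2])/d[2]
def cloud(c):
    v,u=np.mgrid[0:400,0:640]; d=c["depth"]
    P=np.stack([(u-c["cx"])/c["f"]*d,(v-c["cy"])/c["f"]*d,d],-1); W=(P-c["t"])@c["R"]
    W[d<=0]=np.nan; return W
def save(c,n): cv2.imwrite("pics/"+n,c["pixels"][:,:,::-1])
E
python3 - <<'E'
from h import *
for n in("scene","top"):
    c=cam(n);save(c,n+"0.png");print(n,c["o"],c["f"],c["R"][2]);np.savez(n+"0.npz",**{k:c[k] for k in("pixels","depth","R","t","f","cx","cy","o")})
o=get_obs();print(o)
E
```

```text
scene [ 0.1140929  -0.2882007   0.78170408] 457.80842470597224 [ 0.38131121  0.58816979 -0.71320268]
top [0.33566593 0.29347668 1.17639364] 428.4480677948439 [ 0.1583692   0.00659541 -0.98735794]
{'time': 0.1, 'q': array([-1.22247632,  0.50827148, -0.23752899,  1.50101901,  0.12570748,
        1.14887662, -0.15480678]), 'qvel': array([-0.0009994 , -0.00261449,  0.00143165, -0.00328887,  0.00094408,
       -0.00056605,  0.00097931]), 'joint_torque': array([-4.67623628e-03, -6.21841621e+01, -2.19417885e+00, -2.50211370e+01,
        1.27303778e-02,  7.81382492e-03,  3.00827890e-05]), 'tcp_pos': array([0.1502443 , 0.60622455, 0.23051029]), 'orientation': array([-3.14000728e+00,  3.01899337e-05,  2.89877690e+00]), 'ft_force': array([ 0.17480574, -0.6800846 , -0.20150193]), 'torque': array([-0.03558625, -0.05322594,  0.09303287]), 'grip_force': 0.0, 'gripper_width': 0.9980354280052278}
```

View pics/scene0.png

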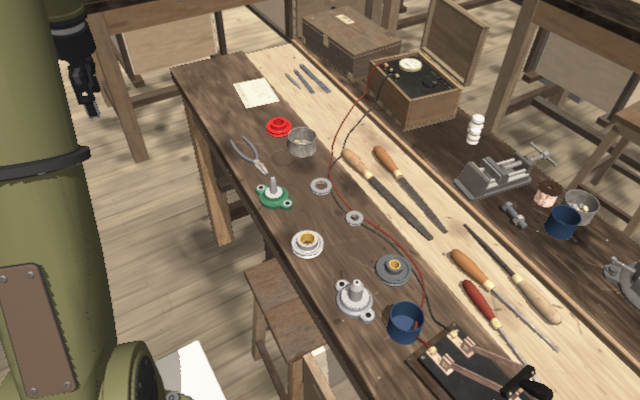

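View pics/top0.png

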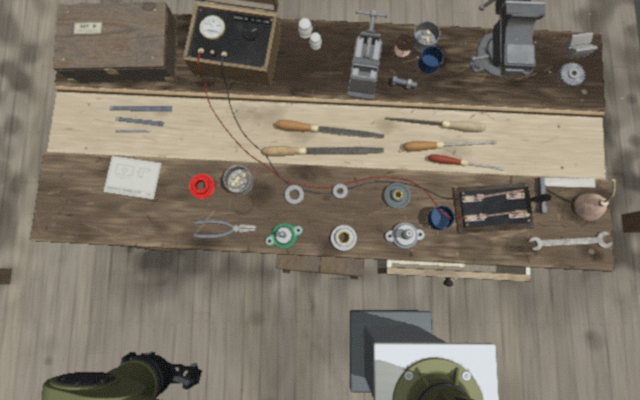

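Scene view: red decoy (279,127), nut tin (302,142), pliers (250,155), green bracket (274,193), bearings (321,186) and (355,218), bright pulley (308,243), dark pulley (394,268), grey bracket (355,297), grease tin (406,322). Top view has the same things: brackets (284,235) and (404,235), bright pulley (344,237), bearings (294,193) and (340,190), dark pulley (397,195).

Run:
```python
from h import *
S=dict(slim=(284,235,.07,.08),thick=(404,235,.07,.08),bright=(344,237,.026,.05),dark=(397,195,.026,.05),small=(340,190,.011,.03),large=(294,193,.011,.035),red=(202,186,.026,.05),nut=(238,179,.045,.05),grease=(441,217,.05,.045),pliers=(225,229,.01,.1))
cs={}
for n in("top","scene"):
    z=np.load(n+"0.npz");cs[n]={k:z[k] for k in z.files}
W={n:cloud(cs[n]) for n in cs}
for k,(u,v,h,r) in S.items():
    p=onplane(cs["top"],u,v,h)
    print(k,"seed",p[:2].round(3),"reach",np.hypot(*p[:2]).round(3))
    for n in W:
        w=W[n].reshape(-1,3); m=(np.hypot(w[:,0]-p[0],w[:,1]-p[1])<r)&(w[:,2]>-.02)
        q=w[m]; base=np.median(q[q[:,2]<.004][:,2]) if (q[:,2]<.004).any() else np.nan
        for lo,hi in [(.006,.2),(h-.005,h+.005)]:
            s=q[(q[:,2]>lo)&(q[:,2]<hi)]
            if len(s)<5: print("  ",n,lo,len(s));continue
            c,rad=cv2.minEnclosingCircle(s[:,:2].astype(np.float32))
            print("  ",n,round(lo,3),len(s),"mean",s[:,:2].mean(0).round(4),"circ",np.round(c,4),round(rad,4),"zmax",s[:,2].max().round(4),"base",round(base,4))
```

```text
slim seed [0.432 0.396] reach 0.586
   top 0.006 652 mean [0.4357 0.4024] circ [0.463  0.3955] 0.0729 zmax 0.0756 base 0.0006
   top 0.065 15 mean [0.4362 0.4023] circ [0.4363 0.4027] 0.0057 zmax 0.0731 base 0.0006
   scene 0.006 714 mean [0.4293 0.3929] circ [0.4338 0.4006] 0.0528 zmax 0.0722 base -0.0002
   scene 0.065 17 mean [0.4318 0.3991] circ [0.4321 0.3992] 0.005 zmax 0.0722 base -0.0002
thick seed [0.433 0.086] reach 0.442
   top 0.006 692 mean [0.4374 0.0784] circ [0.4374 0.0824] 0.0769 zmax 0.0763 base 0.0006
   top 0.065 50 mean [0.4378 0.0764] circ [0.4378 0.0756] 0.0118 zmax 0.0749 base 0.0006
   scene 0.006 1247 mean [0.4303 0.0654] circ [0.459  0.0728] 0.06 zmax 0.0733 base 0.0003
   scene 0.065 78 mean [0.4332 0.071 ] circ [0.4341 0.072 ] 0.0099 zmax 0.0733 base 0.0003
bright seed [0.431 0.239] reach 0.493
   top 0.006 412 mean [0.43   0.2412] circ [0.4303 0.2391] 0.0483 zmax 0.0334 base 0.0006
   top 0.021 124 mean [0.4299 0.2412] circ [0.4268 0.2447] 0.0269 zmax 0.0306 base 0.0006
   scene 0.006 606 mean [0.4253 0.2349] circ [0.4278 0.2381] 0.0351 zmax 0.0309 base 
[... 2204 characters left out ...]
3 base 0.0011
   top 0.045 72 mean [ 0.4835 -0.0209] circ [ 0.4827 -0.0197] 0.0315 zmax 0.0549 base 0.0011
   scene 0.006 948 mean [ 0.4811 -0.022 ] circ [ 0.48   -0.0263] 0.0355 zmax 0.0538 base 0.001
   scene 0.045 189 mean [ 0.481  -0.0204] circ [ 0.4804 -0.0213] 0.0319 zmax 0.0538 base 0.001
pliers seed [0.453 0.563] reach 0.723
   top 0.006 433 mean [0.4564 0.567 ] circ [0.4537 0.5633] 0.0957 zmax 0.0164 base 0.0007
   top 0.005 514 mean [0.4585 0.5674] circ [0.4569 0.5637] 0.0975 zmax 0.0149 base 0.0007
   scene 0.006 302 mean [0.456  0.5564] circ [0.4659 0.5649] 0.0889 zmax 0.0458 base -0.0003
   scene 0.005 321 mean [0.4525 0.5585] circ [0.4654 0.5655] 0.0894 zmax 0.0135 base -0.0003
```

Run:
```python
from h import *
S=dict(slim=(.434,.401,.07,.02),thick=(.4355,.074,.07,.025),bright=(.428,.239,.026,.04),dark=(.546,.0915,.026,.035),small=(.560,.249,.011,.024),large=(.5515,.376,.011,.03),nut=(.586,.529,.045,.045),grease=(.482,-.0205,.05,.04))
for n in("top","scene"):
    z=np.load(n+"0.npz");c={k:z[k] for k in z.files}; W=cloud(c)
    big=cv2.resize(c["pixels"],None,fx=6,fy=6,interpolation=cv2.INTER_CUBIC)
    tiles=[]
    for k,(x,y,h,r) in S.items():
        d=np.hypot(W[...,0]-x,W[...,1]-y)
        m=((d<r+.004)&(W[...,2]>h-.004)).astype(np.uint8)
        cn=cv2.findContours(m,cv2.RETR_EXTERNAL,cv2.CHAIN_APPROX_NONE)[0]; q=max(cn,key=cv2.contourArea)
        hull=cv2.convexHull(q); M=cv2.moments(m,True); b=cv2.fitEllipse(q) if len(q)>5 else None
        u,v=(b[0] if b else (M["m10"]/M["m00"],M["m01"]/M["m00"]))
        um,vm=M["m10"]/M["m00"],M["m01"]/M["m00"]
        print(n,k,"ell px",np.round((u,v),1),b and np.round(b[1],1),"->",onplane(c,u,v,h)[:2].round(4)," mean->",onplane(c,um,vm,h)[:2].round(4))
        U,V=int(um),int(vm); t=big[(V-22)*6:(V+22)*6,(U-16)*6:(U+16)*6].copy()
        cv2.drawMarker(t,(int((um+.5-U+16)*6),int((vm+.5-V+22)*6)),(255,0,255),0,14,1); tiles.append(t)
    cv2.imwrite(f"pics/t_{n}.png",np.vstack([np.hstack(tiles[:4]),np.hstack(tiles[4:])])[:,:,::-1])
```

```text
top slim ell px [281.5 233.5] [3.7 3.7] -> [0.4361 0.4026]  mean-> [0.4361 0.4026]
top thick ell px [407.7 233.4] [7.3 7.7] -> [0.4376 0.0762]  mean-> [0.4377 0.0761]
top bright ell px [343.1 237.3] [15.9 16. ] -> [0.4305 0.2411]  mean-> [0.4302 0.2413]
top dark ell px [397.3 194.5] [11.4 12.1] -> [0.5478 0.0931]  mean-> [0.5477 0.0931]
top small ell px [339.3 190.5] [13.5 15. ] -> [0.5613 0.2505]  mean-> [0.5611 0.2504]
top large ell px [293.3 194. ] [17.5 18.7] -> [0.5511 0.3778]  mean-> [0.5518 0.3774]
top nut ell px [235.7 178.7] [24.3 25.8] -> [0.5864 0.5317]  mean-> [0.5906 0.5339]
top grease ell px [442. 217.] [21.9 22.9] -> [ 0.4833 -0.0195]  mean-> [ 0.484  -0.0202]
scene slim ell px [271.9 178.3] [2.9 4.4] -> [0.4315 0.3982]  mean-> [0.4316 0.3983]
scene thick ell px [355.9 283.5] [8.  9.2] -> [0.4334 0.0709]  mean-> [0.4334 0.0709]
scene bright ell px [306.5 239.3] [17.  20.6] -> [0.4268 0.2374]  mean-> [0.4265 0.2374]
scene dark ell px [393.7 265.1] [14.2 16. ] -> [0.5439 0.0897]  mean-> [0.5438 0.0896]
scene small ell px [353.6 217.5] [13.2 17.1] -> [0.5563 0.2475]  mean-> [0.5564 0.2473]
scene large ell px [320.2 185.6] [15.1 20.7] -> [0.546  0.3736]  mean-> [0.5466 0.3734]
scene nut ell px [301.4 135.9] [17.6 27.4] -> [0.5821 0.5248]  mean-> [0.5812 0.5253]
scene grease ell px [406.4 316.4] [29.7 35. ] -> [ 0.4798 -0.0224]  mean-> [ 0.4816 -0.0205]
```

View pics/t_top.png

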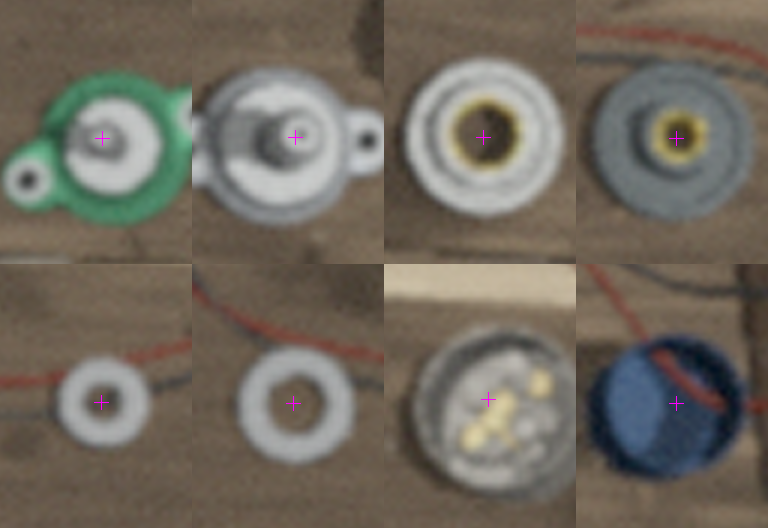

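View pics/t_scene.png

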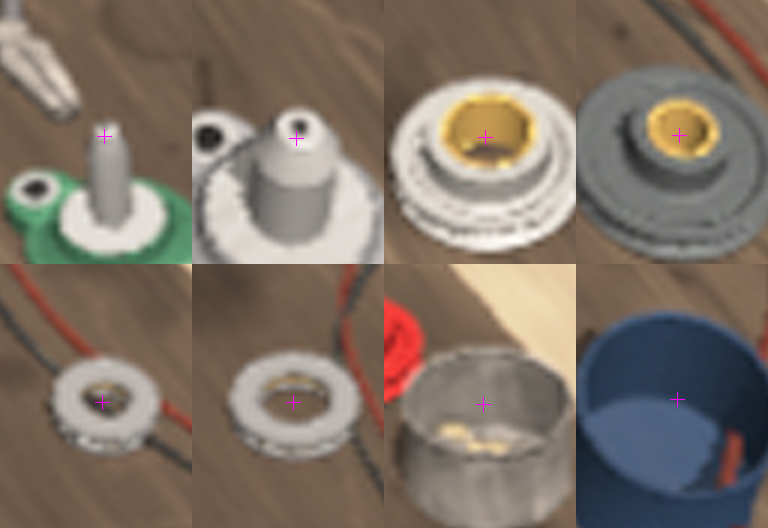

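Marks sit on the part centres to within about a pixel, and the offsets from part to stud agree between the two cameras to about 1 mm (absolute values differ by about 4 mm). First I go over the small bearing.

move_arm --motion '[0.06, -0.4826, -0.2485, 0.11, 0, 0, -0.243, 0.06, -0.4826, -0.2485, 0.11, 0, 0, -0.243, 0.06, -0.4826, -0.2485, 0.11, 0, 0, -0.243, 0.06, -0.4826, -0.2485, 0.11, 0, 0, -0.243, 0.06, -0.4826, -0.2485, 0.11, 0, 0, -0.243, 0.06, -0.4826, -0.2485, 0.11, 0, 0, -0.243, 0.06, -0.4826, -0.2485, 0.11, 0, 0, -0.243, 0.06, -0.4826, -0.2485, 0.11, 0, 0, -0.243, 0.06, -0.4826, -0.2485, 0.11, 0, 0, -0.243, 0.06, -0.4826, -0.2485, 0.11, 0, 0, -0.243, 0.06, -0.4826, -0.2485, 0.11, 0, 0, -0.243, 0.06, -0.4826, -0.2485, 0.11, 0, 0, -0.243, 0.06, -0.4826, -0.2485, 0.11, 0, 0, -0.243, 0.06, -0.4826, -0.2485, 0.11, 0, 0, -0.243, 0.06, -0.4826, -0.2485, 0.11, 0, 0, -0.243, 0.06, -0.4826, -0.2485, 0.11, 0, 0, -0.243, 0.06, -0.4826, -0.2485, 0.11, 0, 0, -0.243, 0.06, -0.4826, -0.2485, 0.11, 0, 0, -0.243]'

```text
time: 1.6
tcp_pos: [0.5577, 0.2512, 0.1216]
orientation: [3.141, -0.0, -3.139]
ft_force: [-0.0, 1.1, -1.0]
gripper_width: 0.698
grip_force: 0.0
```

move_arm --motion '[0.06, 0, 0, 0.08, 0, 0, 0, 0.06, 0, 0, 0.08, 0, 0, 0, 0.06, 0, 0, 0.116, 0, 0, 0, 0.06, 0, 0, 0.116, 0, 0, 0, 0.06, 0, 0, 0.116, 0, 0, 0, 0.06, 0, 0, 0.116, 0, 0, 0, 0.03, 0, 0, 0.116, 0, 0, 0, 0.03, 0, 0, 0.116, 0, 0, 0, 0.03, 0, 0, 0.116, 0, 0, 0, 0.03, 0, 0, 0.116, 0, 0, 0, 0.03, 0, 0, 0.116, 0, 0, 0, 0.03, 0, 0, 0.116, 0, 0, 0, 0.03, 0, 0, 0.116, 0, 0, 0, 0.03, 0, 0, 0.116, 0, 0, 0]'

```text
time: 2.77
tcp_pos: [0.5604, 0.2504, 0.0087]
orientation: [3.139, 0.004, -3.141]
ft_force: [-2.8, -0.9, 11.3]
gripper_width: 0.399
grip_force: 58.5
```

Run:
```python
from h import *
a=cam("scene")["pixels"][180:260,310:400];b=cam("top")["pixels"][150:230,295:385]
cv2.imwrite("pics/g1.png",np.hstack([cv2.resize(x,None,fx=4,fy=4,interpolation=2) for x in(a,b)])[:,:,::-1])
```

```text
(no output)
```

View pics/g1.png

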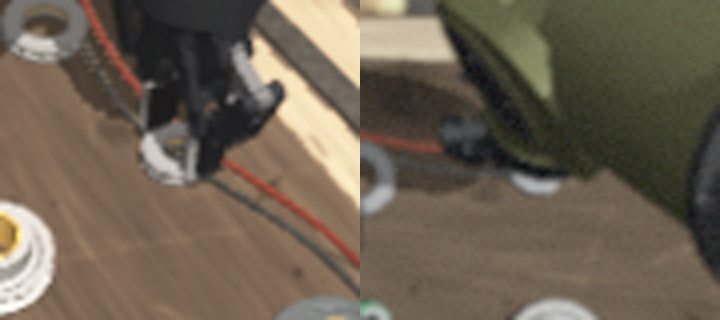

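Scene crop: the jaws hold the small bearing (crop 172,155), but the opening reads 34 mm instead of 40. I lift it and look at how it sits.

move_arm --motion '[0.03, 0, 0, -0.03, 0, 0, 0, 0.03, 0, 0, -0.06, 0, 0, 0, 0.03, 0, 0, -0.1, 0, 0, 0, 0.03, 0, 0, -0.1, 0, 0, 0, 0.03, 0, 0, -0.1, 0, 0, 0, 0.03, 0, 0, -0.1, 0, 0, 0]'

```text
time: 3.37
tcp_pos: [0.5592, 0.2493, 0.1065]
orientation: [3.141, 0.002, 3.142]
ft_force: [-0.4, 0.2, -1.0]
gripper_width: 0.395
grip_force: 59.7
```

Run:
```python
from h import *
a=cam("scene")["pixels"][130:230,300:400]
cv2.imwrite("pics/g2.png",cv2.resize(a,None,fx=6,fy=6,interpolation=2)[:,:,::-1])
```

```text
(no output)
```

View pics/g2.png

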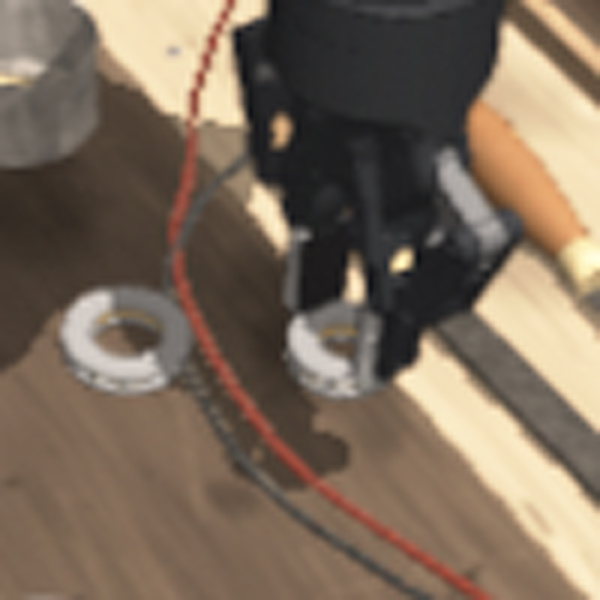

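move_arm --motion '[0.03, 0.04, 0.05, 0, 0, 0, 0, 0.03, 0.125, 0.1515, 0, 0, 0, 0, 0.03, 0.125, 0.1515, 0, 0, 0, 0, 0.03, 0.125, 0.1515, 0, 0, 0, 0, 0.03, 0.125, 0.1515, 0, 0, 0, 0, 0.03, 0.125, 0.1515, 0, 0, 0, 0, 0.03, 0.125, 0.1515, 0.01, 0, 0, 0, 0.03, 0.125, 0.1515, 0.015, 0, 0, 0, 0.03, 0.125, 0.1515, 0.015, 0, 0, 0, 0.03, 0.125, 0.1515, 0.015, 0, 0, 0]'

```text
time: 4.25
tcp_pos: [0.4347, 0.3989, 0.089]
orientation: [-3.139, -0.001, 3.139]
ft_force: [-1.1, 0.0, -0.9]
gripper_width: 0.396
grip_force: 59.8
```

Run:
```python
from h import *
c=cam("scene");W=cloud(c)
a=c["pixels"][120:220,220:320]
cv2.imwrite("pics/g3.png",cv2.resize(a,None,fx=6,fy=6,interpolation=2)[:,:,::-1])
```

```text
(no output)
```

View pics/g3.png

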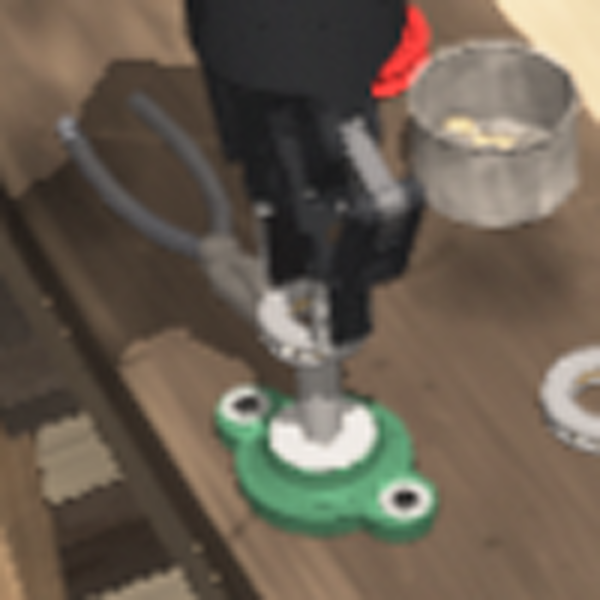

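The held ring (crop 308,316) sits above the stud axis (extended to about 307,306), inside the lead-in tolerance. I lower it gently.

move_arm --motion '[0.03, 0, 0, 0.006, 0, 0, 0, 0.03, 0, 0, 0.012, 0, 0, 0, 0.03, 0, 0, 0.016, 0, 0, 0, 0.03, 0, 0, 0.02, 0, 0, 0, 0.03, 0, 0, 0.02, 0, 0, 0, 0.03, 0, 0, 0.02, 0, 0, 0]'

```text
time: 4.8
tcp_pos: [0.4339, 0.4008, 0.07]
orientation: [-3.141, -0.0, -3.141]
ft_force: [-0.0, -0.6, -0.8]
gripper_width: 0.398
grip_force: 59.7
```

move_arm --motion '[0.03, 0, 0, 0.004, 0, 0, 0, 0.03, 0, 0, 0.008, 0, 0, 0, 0.03, 0, 0, 0.012, 0, 0, 0, 0.03, 0, 0, 0.012, 0, 0, 0, 0.03, 0, 0, 0.012, 0, 0, 0]'

```text
time: 5.22
tcp_pos: [0.4345, 0.4013, 0.0581]
orientation: [3.141, 0.001, -3.141]
ft_force: [3.5, 2.2, -3.6]
gripper_width: 0.391
grip_force: 60.0
```

move_arm --motion '[0.03, -0.001, 0.0007, 0.004, 0, 0, 0, 0.03, -0.001, 0.0007, 0.009, 0, 0, 0, 0.03, -0.001, 0.0007, 0.014, 0, 0, 0, 0.03, -0.001, 0.0007, 0.018, 0, 0, 0, 0.03, -0.001, 0.0007, 0.022, 0, 0, 0, 0.03, -0.001, 0.0007, 0.022, 0, 0, 0, 0.03, -0.001, 0.0007, 0.022, 0, 0, 0]'

```text
time: 5.8
tcp_pos: [0.4347, 0.4014, 0.0359]
orientation: [-3.141, -0.001, -3.141]
ft_force: [0.2, 0.1, -0.7]
gripper_width: 0.391
grip_force: 60.6
```

move_arm --motion '[0.03, 0, 0, 0.002, 0, 0, 0, 0.03, 0, 0, 0.003, 0, 0, 0, 0.03, 0, 0, 0.003, 0, 0, 0, 0.06, 0, 0, 0.003, 0, 0, 0, 0.06, 0, 0, 0.003, 0, 0, 0, 0.06, 0, 0, 0.003, 0, 0, 0, 0.06, 0, 0, 0.003, 0, 0, 0, 0.06, 0, 0, 0.003, 0, 0, 0, 0.06, 0, 0, -0.035, 0, 0, 0, 0.06, 0, 0, -0.075, 0, 0, 0, 0.06, 0, 0, -0.09, 0, 0, 0, 0.06, 0, 0, -0.09, 0, 0, 0]'

```text
time: 6.8
tcp_pos: [0.4367, 0.4035, 0.1308]
orientation: [3.136, 0.006, -3.142]
ft_force: [1.3, -0.5, 0.3]
gripper_width: 0.704
grip_force: 0.0
```

move_arm --motion '[0.075, -0.1145, -0.0257, 0, 0, 0, 0, 0.075, -0.1145, -0.0257, 0, 0, 0, 0, 0.075, -0.1145, -0.0257, 0, 0, 0, 0, 0.075, -0.1145, -0.0257, 0, 0, 0, 0, 0.075, -0.1145, -0.0257, 0.06, 0, 0, 0, 0.075, -0.1145, -0.0257, 0.09, 0, 0, 0, 0.075, -0.1145, -0.0257, 0.117, 0, 0, 0, 0.075, -0.1145, -0.0257, 0.117, 0, 0, 0, 0.075, -0.1145, -0.0257, 0.117, 0, 0, 0, 0.04, -0.1145, -0.0257, 0.117, 0, 0, 0, 0.04, -0.1145, -0.0257, 0.117, 0, 0, 0, 0.04, -0.1145, -0.0257, 0.117, 0, 0, 0, 0.04, -0.1145, -0.0257, 0.117, 0, 0, 0, 0.04, -0.1145, -0.0257, 0.117, 0, 0, 0, 0.04, -0.1145, -0.0257, 0.117, 0, 0, 0, 0.04, -0.1145, -0.0257, 0.117, 0, 0, 0]'

```text
time: 8.13
tcp_pos: [0.5496, 0.376, 0.0097]
orientation: [3.141, 0.0, -3.142]
ft_force: [0.2, 0.1, -0.5]
gripper_width: 0.468
grip_force: 0.0
```

Run:
```python
from h import *
a=cam("scene")["pixels"][130:230,240:340]
cv2.imwrite("pics/g4.png",cv2.resize(a,None,fx=6,fy=6,interpolation=2)[:,:,::-1])
```

```text
(no output)
```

View pics/g4.png

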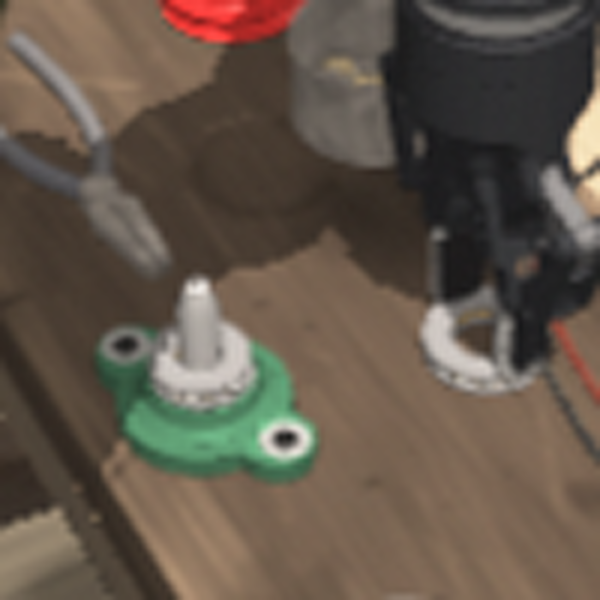

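The small bearing lies flat on the green shoulder (crop 203,365). The jaws closed above the large bearing (crop 485,340) without gripping it. I open, go lower and close again.

move_arm --motion '[0.075, 0, 0, 0, 0, 0, 0, 0.075, 0, 0, 0, 0, 0, 0, 0.075, 0, 0, 0, 0, 0, 0, 0.075, 0, 0, 0, 0, 0, 0, 0.075, 0, 0, 0.007, 0, 0, 0, 0.075, 0, 0, 0.007, 0, 0, 0, 0.04, 0, 0, 0.007, 0, 0, 0, 0.04, 0, 0, 0.007, 0, 0, 0, 0.04, 0, 0, 0.007, 0, 0, 0, 0.04, 0, 0, 0.007, 0, 0, 0, 0.04, 0, 0, 0.007, 0, 0, 0, 0.04, 0, 0, 0.007, 0, 0, 0]'

```text
time: 9.18
tcp_pos: [0.5494, 0.3759, 0.0029]
orientation: [3.142, 0.0, -3.141]
ft_force: [-2.4, -1.6, 6.8]
gripper_width: 0.564
grip_force: 61.0
```

move_arm --motion '[0.04, 0, 0, -0.04, 0, 0, 0, 0.04, 0, 0, -0.08, 0, 0, 0, 0.04, 0, 0, -0.1, 0, 0, 0, 0.04, 0.113, -0.3015, -0.1, 0, 0, 0, 0.04, 0.113, -0.3015, -0.1, 0, 0, 0, 0.04, 0.113, -0.3015, -0.1, 0, 0, 0, 0.04, 0.113, -0.3015, -0.1, 0, 0, 0, 0.04, 0.113, -0.3015, -0.1, 0, 0, 0, 0.04, 0.113, -0.3015, -0.1, 0, 0, 0, 0.04, 0.113, -0.3015, -0.1, 0, 0, 0, 0.04, 0.113, -0.3015, -0.1, 0, 0, 0, 0.04, 0.113, -0.3015, -0.1, 0, 0, 0, 0.04, 0.113, -0.3015, -0.1, 0, 0, 0, 0.04, 0.113, -0.3015, -0.1, 0, 0, 0, 0.04, 0.113, -0.3015, -0.08, 0, 0, 0, 0.04, 0.113, -0.3015, -0.075, 0, 0, 0, 0.04, 0.113, -0.3015, -0.075, 0, 0, 0]'

```text
time: 10.6
tcp_pos: [0.436, 0.0755, 0.0762]
orientation: [3.142, -0.002, -3.139]
ft_force: [-0.4, -0.4, -0.9]
gripper_width: 0.566
grip_force: 62.3
```

Run:
```python
from h import *
a=cam("scene")["pixels"][220:330,300:410];b=cam("top")["pixels"][180:290,350:460]
cv2.imwrite("pics/g5.png",np.hstack([cv2.resize(x,None,fx=3.6,fy=3.6,interpolation=2) for x in(a,b)])[:,:,::-1])
```

```text
(no output)
```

View pics/g5.png

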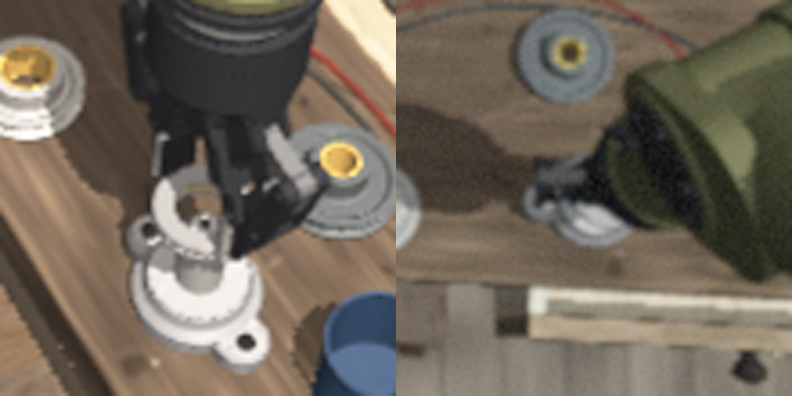

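The bearing (left crop 190,210) looks tilted, with the stud tip showing through its bore at (203,225). I measure the tilt by depth.

Run:
```python
from h import *
c=cam("scene");W=cloud(c);px=c["pixels"].astype(int)
v,u=np.mgrid[0:400,0:640]
# ring region in pixels, bright & not stud: crop box
m=(u>339)&(u<362)&(v>264)&(v<290)&(px.min(2)>120)&(W[...,2]>.06)&(W[...,2]<.13)
P=W[m];print(m.sum(),P.mean(0).round(4),P.min(0).round(4),P.max(0).round(4))
for _ in range(5):
    A=np.c_[P[:,:2],np.ones(len(P))];k=np.linalg.lstsq(A,P[:,2],rcond=None)[0];r=P[:,2]-A@k
    P=P[abs(r)<max(.0015,1.5*r.std())]
print("slopes",k.round(3),len(P),r.std()); 
e=cv2.minEnclosingCircle(P[:,:2].astype(np.float32));print(e)
for r in range(264,294,2): print(r,''.join('#' if px[r,x].min()>120 and W[r,x,2]>.07 else '.' for x in range(335,372)), )
print(get_obs()['tcp_pos'])
```

```text
208 [0.421  0.0744 0.0835] [0.4085 0.0517 0.0685] [0.4462 0.0987 0.089 ]
slopes [ 0.045 -0.005  0.067] 127 0.0007871225151168339
((0.425373911857605, 0.0742756649851799), 0.02275385707616806)
264 .....................................
266 ....................#................
268 .....................................
270 ..........###...##...................
272 ........######..................##...
274 ........#######......................
276 ........######.......................
278 ........######.......................
280 .......###.####......###.............
282 .........########.......#............
284 .........################...##.......
286 ..........###############..###.......
288 ...........##############..##........
290 ................#############........
292 ...........................##.#......
[0.43673935 0.07518349 0.07751257]
```

Tilt is only 0.045 rad and the ring is centred to about 1 mm. I lower it.

move_arm --motion '[0.04, 0, 0, 0.005, 0, 0, 0, 0.04, 0, 0, 0.01, 0, 0, 0, 0.04, 0, 0, 0.014, 0, 0, 0, 0.04, 0, 0, 0.018, 0, 0, 0, 0.04, 0, 0, 0.018, 0, 0, 0]'

```text
time: 11.17
tcp_pos: [0.4361, 0.0743, 0.0585]
orientation: [-3.141, -0.001, -3.141]
ft_force: [-0.7, -0.6, -0.6]
gripper_width: 0.564
grip_force: 62.3
```

move_arm --motion '[0.04, 0, 0, 0.004, 0, 0, 0, 0.04, 0, 0, 0.008, 0, 0, 0, 0.04, 0, 0, 0.012, 0, 0, 0, 0.04, 0, 0, 0.012, 0, 0, 0]'

```text
time: 11.5
tcp_pos: [0.4361, 0.0743, 0.0466]
orientation: [-3.141, -0.001, -3.141]
ft_force: [-0.3, -0.6, -1.3]
gripper_width: 0.568
grip_force: 62.3
```

move_arm --motion '[0.04, 0, 0, 0.005, 0, 0, 0, 0.04, 0, 0, 0.01, 0, 0, 0, 0.04, 0, 0, 0.015, 0, 0, 0, 0.04, 0, 0, 0.019, 0, 0, 0, 0.04, 0, 0, 0.019, 0, 0, 0, 0.04, 0, 0, 0.019, 0, 0, 0, 0.075, 0, 0, 0.019, 0, 0, 0, 0.075, 0, 0, 0.019, 0, 0, 0, 0.075, 0, 0, 0.019, 0, 0, 0, 0.075, 0, 0, 0.019, 0, 0, 0, 0.075, 0, 0, -0.02, 0, 0, 0, 0.075, 0, 0, -0.06, 0, 0, 0, 0.075, 0, 0, -0.09, 0, 0, 0, 0.075, 0, 0, -0.09, 0, 0, 0]'

```text
time: 12.67
tcp_pos: [0.4393, 0.0751, 0.1424]
orientation: [3.14, 0.009, -3.142]
ft_force: [0.2, 0.3, 0.2]
gripper_width: 0.877
grip_force: 0.0
```

Run:
```python
from h import *
a=cam("scene")["pixels"][150:330,240:430]
cv2.imwrite("pics/g6.png",cv2.resize(a,None,fx=3.3,fy=3.3,interpolation=2)[:,:,::-1])
```

```text
(no output)
```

View pics/g6.png

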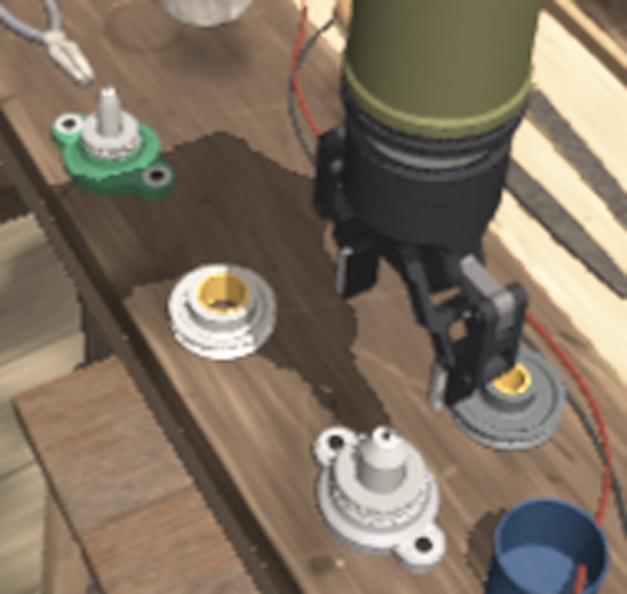

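Both bearings sit on their shoulders (crop 110,130 and 378,490). Next is the bright pulley.

move_arm --motion '[0.062, 0.007, 0.166, 0, 0, 0, 0, 0.062, 0.007, 0.166, 0, 0, 0, 0, 0.062, 0.007, 0.166, 0, 0, 0, 0, 0.062, 0.007, 0.166, 0, 0, 0, 0, 0.062, 0.007, 0.166, 0.02, 0, 0, 0, 0.062, 0.007, 0.166, 0.06, 0, 0, 0, 0.062, 0.007, 0.166, 0.09, 0, 0, 0, 0.062, 0.007, 0.166, 0.11, 0, 0, 0, 0.062, 0.007, 0.166, 0.1215, 0, 0, 0, 0.062, 0.007, 0.166, 0.1215, 0, 0, 0, 0.062, 0.007, 0.166, 0.1215, 0, 0, 0, 0.03, 0.007, 0.166, 0.1215, 0, 0, 0, 0.03, 0.007, 0.166, 0.1215, 0, 0, 0, 0.03, 0.007, 0.166, 0.1215, 0, 0, 0, 0.03, 0.007, 0.166, 0.1215, 0, 0, 0, 0.03, 0.007, 0.166, 0.1215, 0, 0, 0, 0.03, 0.007, 0.166, 0.1215, 0, 0, 0]'

```text
time: 14.13
tcp_pos: [0.4299, 0.2404, 0.0171]
orientation: [3.141, 0.002, -3.142]
ft_force: [-1.9, -1.4, 7.9]
gripper_width: 0.492
grip_force: 60.5
```

move_arm --motion '[0.03, 0, 0, -0.03, 0, 0, 0, 0.03, 0, 0, -0.07, 0, 0, 0, 0.03, 0, 0, -0.1, 0, 0, 0, 0.03, 0, 0, -0.1, 0, 0, 0, 0.03, -0.007, -0.166, -0.1, 0, 0, 0, 0.03, -0.007, -0.166, -0.1, 0, 0, 0, 0.03, -0.007, -0.166, -0.1, 0, 0, 0, 0.03, -0.007, -0.166, -0.1, 0, 0, 0, 0.03, -0.007, -0.166, -0.1, 0, 0, 0, 0.03, -0.007, -0.166, -0.1, 0, 0, 0, 0.03, -0.007, -0.166, -0.085, 0, 0, 0, 0.03, -0.007, -0.166, -0.08, 0, 0, 0, 0.03, -0.007, -0.166, -0.08, 0, 0, 0, 0.03, -0.007, -0.166, -0.08, 0, 0, 0]'

```text
time: 15.3
tcp_pos: [0.4361, 0.0754, 0.0956]
orientation: [3.141, -0.001, -3.139]
ft_force: [0.1, -0.0, -2.3]
gripper_width: 0.483
grip_force: 62.5
```

Run:
```python
from h import *
a=cam("scene")["pixels"][215:335,295:425]
cv2.imwrite("pics/g7.png",cv2.resize(a,None,fx=4.5,fy=4.5,interpolation=2)[:,:,::-1])
```

View pics/g7.png

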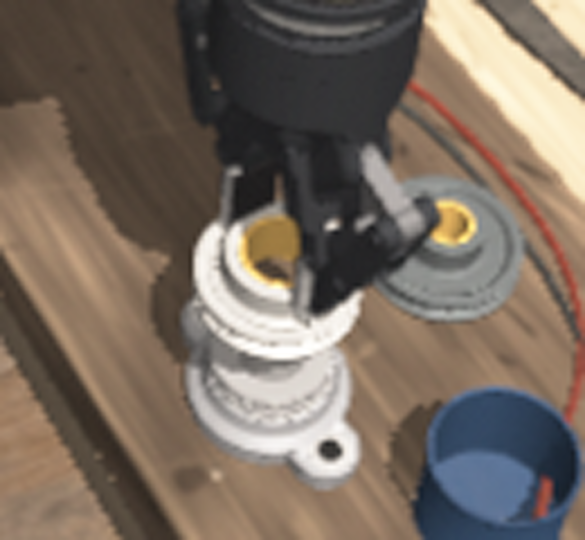

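The pulley hangs level over the grey stud (crop 275,265). I lower it.

move_arm --motion '[0.03, 0, 0, 0.006, 0, 0, 0, 0.03, 0, 0, 0.012, 0, 0, 0, 0.03, 0, 0, 0.017, 0, 0, 0, 0.03, 0, 0, 0.021, 0, 0, 0, 0.03, 0, 0, 0.025, 0, 0, 0, 0.03, 0, 0, 0.025, 0, 0, 0]'

```text
time: 15.85
tcp_pos: [0.4361, 0.0743, 0.0699]
orientation: [-3.141, -0.001, -3.141]
ft_force: [0.7, -0.5, -2.0]
gripper_width: 0.485
grip_force: 62.5
```

move_arm --motion '[0.03, 0, 0, 0.005, 0, 0, 0, 0.03, 0, 0, 0.01, 0, 0, 0, 0.03, 0, 0, 0.014, 0, 0, 0, 0.03, 0, 0, 0.017, 0, 0, 0, 0.03, 0, 0, 0.017, 0, 0, 0, 0.03, 0, 0, 0.017, 0, 0, 0, 0.06, 0, 0, 0.017, 0, 0, 0, 0.06, 0, 0, 0.017, 0, 0, 0, 0.06, 0, 0, 0.017, 0, 0, 0, 0.06, 0, 0, 0.017, 0, 0, 0, 0.06, 0, 0, -0.02, 0, 0, 0, 0.06, 0, 0, -0.05, 0, 0, 0, 0.06, 0, 0, -0.06, 0, 0, 0, 0.06, 0, 0, -0.06, 0, 0, 0]'

```text
time: 17.02
tcp_pos: [0.4382, 0.0748, 0.1334]
orientation: [3.141, 0.005, 3.142]
ft_force: [-0.1, -0.1, -0.5]
gripper_width: 0.701
grip_force: 0.0
```

move_arm --motion '[0.055, -0.1103, 0.0177, 0, 0, 0, 0, 0.055, -0.1103, 0.0177, 0, 0, 0, 0, 0.055, -0.1103, 0.0177, 0, 0, 0, 0, 0.055, -0.1103, 0.0177, 0.02, 0, 0, 0, 0.055, -0.1103, 0.0177, 0.06, 0, 0, 0, 0.055, -0.1103, 0.0177, 0.09, 0, 0, 0, 0.055, -0.1103, 0.0177, 0.105, 0, 0, 0, 0.055, -0.1103, 0.0177, 0.115, 0, 0, 0, 0.055, -0.1103, 0.0177, 0.115, 0, 0, 0, 0.055, -0.1103, 0.0177, 0.115, 0, 0, 0, 0.02, -0.1103, 0.0177, 0.115, 0, 0, 0, 0.02, -0.1103, 0.0177, 0.115, 0, 0, 0, 0.02, -0.1103, 0.0177, 0.115, 0, 0, 0, 0.02, -0.1103, 0.0177, 0.115, 0, 0, 0, 0.02, -0.1103, 0.0177, 0.115, 0, 0, 0, 0.02, -0.1103, 0.0177, 0.115, 0, 0, 0]'

```text
time: 18.35
tcp_pos: [0.5477, 0.0921, 0.0174]
orientation: [3.141, 0.003, 3.142]
ft_force: [-1.2, -0.5, 5.5]
gripper_width: 0.353
grip_force: 59.6
```

move_arm --motion '[0.02, 0, 0, -0.03, 0, 0, 0, 0.02, 0, 0, -0.07, 0, 0, 0, 0.02, 0, 0, -0.1, 0, 0, 0, 0.02, 0, 0, -0.1, 0, 0, 0, 0.02, 0.1113, 0.3095, -0.1, 0, 0, 0, 0.02, 0.1113, 0.3095, -0.1, 0, 0, 0, 0.02, 0.1113, 0.3095, -0.1, 0, 0, 0, 0.02, 0.1113, 0.3095, -0.1, 0, 0, 0, 0.02, 0.1113, 0.3095, -0.1, 0, 0, 0, 0.02, 0.1113, 0.3095, -0.1, 0, 0, 0, 0.02, 0.1113, 0.3095, -0.1, 0, 0, 0, 0.02, 0.1113, 0.3095, -0.1, 0, 0, 0, 0.02, 0.1113, 0.3095, -0.1, 0, 0, 0, 0.02, 0.1113, 0.3095, -0.1, 0, 0, 0, 0.02, 0.1113, 0.3095, -0.1, 0, 0, 0, 0.02, 0.1113, 0.3095, -0.085, 0, 0, 0, 0.02, 0.1113, 0.3095, -0.08, 0, 0, 0, 0.02, 0.1113, 0.3095, -0.08, 0, 0, 0, 0.02, 0.1113, 0.3095, -0.08, 0, 0, 0]'

```text
time: 19.93
tcp_pos: [0.436, 0.4002, 0.0956]
orientation: [-3.14, -0.001, 3.14]
ft_force: [0.5, -0.1, -2.2]
gripper_width: 0.354
grip_force: 61.0
```

Run:
```python
from h import *
a=cam("scene")["pixels"][110:330,220:430]
cv2.imwrite("pics/g8.png",cv2.resize(a,None,fx=2.7,fy=2.7,interpolation=2)[:,:,::-1])
```

```text
(no output)
```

View pics/g8.png

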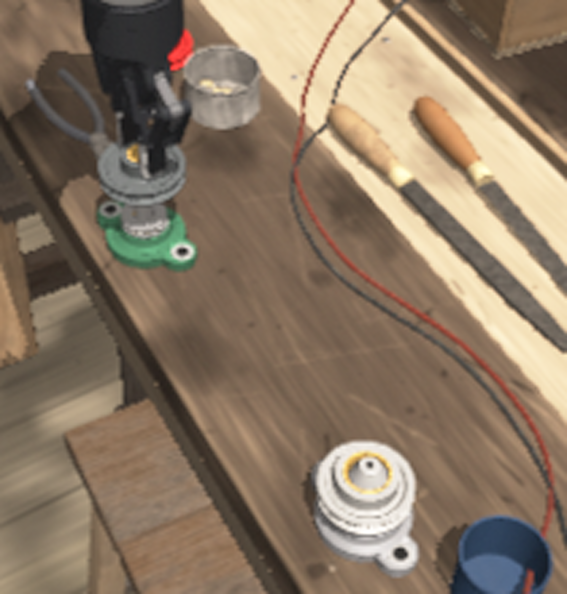

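The bright pulley sits level on its stud (crop 368,475). The dark pulley is over the green stud (crop 142,165). I lower it.

move_arm --motion '[0.02, 0, 0, 0.006, 0, 0, 0, 0.02, 0, 0, 0.012, 0, 0, 0, 0.02, 0, 0, 0.017, 0, 0, 0, 0.02, 0, 0, 0.021, 0, 0, 0, 0.02, 0, 0, 0.025, 0, 0, 0, 0.02, 0, 0, 0.025, 0, 0, 0]'

```text
time: 20.48
tcp_pos: [0.435, 0.4012, 0.0697]
orientation: [-3.141, -0.001, -3.141]
ft_force: [-0.3, -0.2, -3.6]
gripper_width: 0.356
grip_force: 61.0
```

move_arm --motion '[0.02, 0, 0, 0.005, 0, 0, 0, 0.02, 0, 0, 0.01, 0, 0, 0, 0.02, 0, 0, 0.014, 0, 0, 0, 0.02, 0, 0, 0.016, 0, 0, 0, 0.02, 0, 0, 0.016, 0, 0, 0, 0.02, 0, 0, 0.016, 0, 0, 0]'

```text
time: 20.98
tcp_pos: [0.4354, 0.4015, 0.0546]
orientation: [-3.141, -0.0, -3.141]
ft_force: [0.2, -0.5, -2.1]
gripper_width: 0.356
grip_force: 61.0
```

move_arm --motion '[0.02, 0, 0, 0.001, 0, 0, 0, 0.02, 0, 0, 0.001, 0, 0, 0, 0.05, 0, 0, 0.001, 0, 0, 0, 0.05, 0, 0, 0.001, 0, 0, 0, 0.05, 0, 0, 0.001, 0, 0, 0, 0.05, 0, 0, 0.001, 0, 0, 0, 0.05, 0, 0, 0.001, 0, 0, 0, 0.05, 0, 0, -0.035, 0, 0, 0, 0.05, 0, 0, -0.075, 0, 0, 0, 0.05, 0, 0, -0.115, 0, 0, 0, 0.05, -0.05, -0.05, -0.15, 0, 0, 0, 0.05, -0.1, -0.1, -0.18, 0, 0, 0, 0.05, -0.1, -0.1, -0.18, 0, 0, 0, 0.05, -0.1, -0.1, -0.18, 0, 0, 0, 0.05, -0.1, -0.1, -0.18, 0, 0, 0]'

```text
time: 22.23
tcp_pos: [0.5419, 0.2952, 0.2375]
orientation: [-3.14, 0.007, 3.132]
ft_force: [0.6, -0.2, -0.2]
gripper_width: 0.587
grip_force: 0.0
```

Run:
```python
from h import *
c=cam("scene");p=c["pixels"];W=cloud(c)
cv2.imwrite("pics/g9.png",np.hstack([cv2.resize(x,None,fx=4.5,fy=4.5,interpolation=2) for x in(p[140:225,230:315],p[245:330,315:400])])[:,:,::-1])
for n,x,y in(("slim",.432,.3985),("thick",.4335,.0715)):
    d=np.hypot(W[...,0]-x,W[...,1]-y); P=W[(d>.024)&(d<.035)&(W[...,2]>.045)]
    if n=="slim":P=W[(d>.020)&(d<.035)&(W[...,2]>.045)]
    A=np.c_[P[:,:2]-[x,y],np.ones(len(P))];k=np.linalg.lstsq(A,P[:,2],rcond=None)[0];print(n,len(P),"rim slopes,z",k.round(3),"median",np.median(P[:,2]).round(4))
    h=W[(d>.0)&(d<.03)&(W[...,2]>.058)];print(" hub",len(h),h.mean(0).round(4))
```

```text
slim 251 rim slopes,z [-0.    -0.005  0.048] median 0.048
 hub 130 [0.431  0.3983 0.0619]
thick 327 rim slopes,z [0.013 0.012 0.049] median 0.0492
 hub 392 [0.4332 0.0717 0.0629]
```

View pics/g9.png

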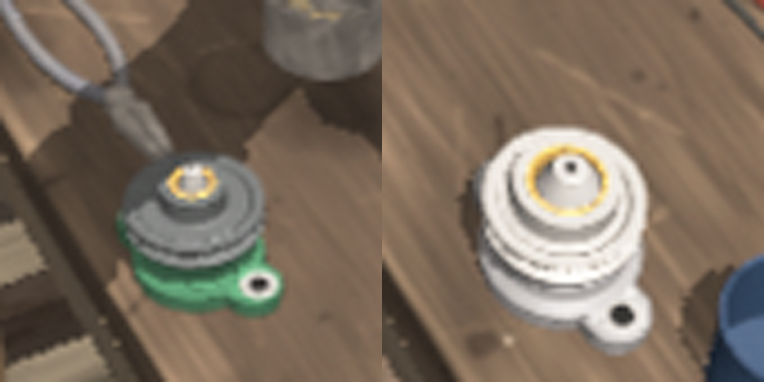

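Both pulleys sit level, with rim tops at 48–49 mm as expected, and the stud tips stand up through the bores (crop 193,178 and 570,168). I hand in.

```bash
python3 -c "
from workcell import order
print(order.sign_off())"
```

```text
the job is handed in; nothing more can be done
None
```

I put both belt tensioners back together, each with its own bearing and pulley seated level on its stud, left the tins and pliers alone, and handed the job in at about 22 s of the 96 s limit; the sign-off returned no verdict.

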